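# Return the flange, gather the bolts

## Robot

A 6-joint arm with a two-finger parallel gripper is mounted at the origin on a cart in front of the work surface, level with it; the furniture and walls round the work are solid. World frame = base frame: x ahead of the robot, y to its left, z up, the work surface at z = 0. Lengths are in mm, angles in rad, forces in N, time in s.
With the tool pointing down it reaches from about 400 to 925 mm from the base axis. Payload 12.5 kg.
Tool frame: the origin (TCP) lies midway between the tips of the shut fingers; the grasp point (between the pads) lies 19 mm behind it; z points along the fingers, y is the line along which they close (so a half turn about z gives the same grasp; the last joint's range is limited). The gripper opens to 95 mm and grips with 3 to 60 N. Pads are 20 mm wide; open, the fingers measure 119 mm over their backs; the gripper's body (75 mm by 180 mm) begins 59 mm behind the grasp point.
Start: joints at [-0.106, 0.491, 1.559, -0, 1.092, -0.106], TCP at [625.02, 0.021, 183.961] pointing down, gripper open.
Joint ranges: [-3.1, 3.1], [-0.84, 2.19], [0.05, 2.79], [-1.13, 4.28], [0.06, 2.93], [-2.69, 2.69]. Speed limits (rad/s): [2.22, 2.22, 2.79, 3.14, 3.14, 3.14].

## Interface

Orientations are given as [roll, pitch, yaw] about the fixed x, y, z axes, in that order (R = Rz(yaw) Ry(pitch) Rx(roll)).
In Python, from cell import env gives the robot as it stands.
- The arm moves only by the tool arm_command, never from a script. Its argument "targets" is a list of rows, each a list of 5 numbers: the shift along the tool's x, y, z in mm, then the turn about the tool's z in degrees, then the opening, from 0 (shut) to 1 (fully open). In form: [[tx, ty, tz, roll, fingers], ...]. A call has 1 to 5 rows; each row is the pose to reach, as a shift and turn from the pose commanded when the call began, along the tool's axes at that moment; what a row does not reach only later rows make up. A row lasts 1/10 s, in which the tool goes at most 50 mm and 8.59 degrees, less where a joint would pass 70% of its speed; a pose out of reach is approached as far as the arm can. A call with a gripper value outside its range is refused whole. The fingers move at their own pace and stop on an object; the grip force is fixed at half the most. Time passes only in rows, so rows that repeat a pose let the fingers close. It gives the time, the measured TCP pose, the force, the opening and the grip force at its end, in the units of the state.
- env.state(): the state, without advancing time (a new reading comes with each control period).
- env.read_camera(name): name is "scene" or "side" or "wrist"; returns a dict with "frame" (420x560x3 uint8, red, green, blue), "vertical_fov" (degrees; the focal length in pixels is half the picture's height over the tangent of half this angle, whatever the lens; pixels are square), "cx", "cy" (the principal point, pixels), "k1" (the pictures are not rectified: a ray, as slopes to the right and down, at radius r is drawn at 1 + k1 r^2 times it, then the intrinsics apply), "world_from_camera" (4x4, takes a point from camera to world coordinates); the wrist camera has in their place "hand_eye" (4x4, takes a point from camera to tool coordinates, whose origin is the TCP and whose axes are the flange's). Camera axes: x right, y down, z forward; pixel columns grow to the right and rows downward; lengths in mm; the calibration is good to about 2 mm. A picture is of the moment at which its call begins: read the wrist's pose just before it. There is no depth.
- env.job_done(): hands the job in; it is judged then, once.
The state is a dict: "t": time; "joints": joint angles; "qvel": joint speeds; "tau": joint torques, N m; "eef_pos": TCP position; "tcp_rot": TCP orientation; "ft_force": force on the tool from outside, world axes, zero at the start; "moment": the same for the moment, N m; "opening": opening from 0.0 (shut) to 1.0 (fully open); "grip_force": force on a finger pad.
Only numpy, scipy, OpenCV 4.12 (cv2) and the standard library are available. Lean on these libraries where they do the work, as an engineer would, in place of code of your own. Each camera call takes 0.05 s, during which the arm holds its last target. There are 200 camera calls.

## Task

The short flanged tube in the tote belongs in the rack: take it out, stand it foot down, fully home in the round seat that fits its foot, and let go of it. Then pick the tote up by its raised grip plate and, holding it up in the air, tip it so that all three bolts slide together into one bottom corner: of the two corners at the end opposite the grip plate, the one on the side of the tote where the rack stands. Finish still holding the tote in the air, all of it at least 6 cm above the desk, steady and plainly tilted down towards that corner (20 degrees or more in all, leaning clearly both ways), with the bolts lying in it.

Things in the scene. Friction and masses are not known exactly. Their poses are not given: they have to be found in the camera images.
- tote: Open grey plastic tote on the desk, loose, 0.28 kg, 180 (its x) x 160 (its y) mm, walls 42 mm high and 4 mm thick, floor 3 mm thick, with a flat grip plate standing up at its +x end, the end farther from the robot. Origin under its centre, z up; y is to the left for someone looking along its x. Its inside is smooth: bolts start to slide on it at a tilt of 10 to 14 degrees.
- tote_grip (a point): Point on the tote's grip plate, 68 mm above the tote's underside (87 mm along x from its origin). The plate is 10 mm thick along tote x, 60 mm wide along tote y, and its top is 85 mm above the tote's underside, 43 mm above the rim; pinch it across its thickness, from above.
- tote_corner_left (a point): Inner floor corner of the tote, at the end opposite the grip plate (-x), on its +y side (-86, 76, 3 mm in the tote frame).
- tote_corner_right (a point): Inner floor corner of the tote, at the end opposite the grip plate (-x), on its -y side (-86, -76, 3 mm in the tote frame).
- stub: Short metal flanged tube standing foot down in the half of the tote away from the grip plate; 35 mm high, round foot 40 mm across, its outside narrowing to 28 mm across at the top (for the fingers it is an even cone between the two, 37 to 33 mm across at 12 to 22 mm height); 0.06 kg. Origin at the centre of its underside, z up.
- rack: Flange rack fixed on the desk to the left or to the right of the tote: aluminium block 136 (its x) x 62 (y) x 20 mm high with three round seats, 43, 31 and 21 mm across, 7 mm deep, in a row along its x, the widest at its +x end. Origin under its centre.
- rack_seat (a point): Centre of the bottom of the rack's widest seat (43 mm across, 7 mm deep, bottom 13 mm above the desk), the one that fits the tube's foot.
- bolt_1: One of three like steel socket screws, 22 mm long, head 10 mm across, lying loose on the tote's floor in the half towards the grip plate; 12 g. Origin mid-length on its underside.
- bolt_2: One of three like steel socket screws, 22 mm long, head 10 mm across, lying loose on the tote's floor in the half towards the grip plate; 12 g. Origin mid-length on its underside.
- bolt_3: One of three like steel socket screws, 22 mm long, head 10 mm across, lying loose on the tote's floor in the half towards the grip plate; 12 g. Origin mid-length on its underside.
Not all that is in view belongs to the job. Of the things that look like the stub, the larger one is meant.

How it is judged (in metres and radians):
On the way, in this order (a step that is already met when the one before it is completed fails the run):
1. the flanged tube stands fully home in its seat, let go, with the tote still on the desk (distance between stub and rack_seat below 0.005 m and angle between stub's own z axis and vertical below 0.1 rad and contact force between the fingers and stub below 0.1 N and height (world z) of tote below 0.02 m), for 0.3 s.
2. the tote is held up by the fingers, clear of the desk (height (world z) of each of tote_corner_left, tote_corner_right above 0.015 m and height (world z) of tote above 0.02 m and contact force between the fingers and tote above 1 N), for 0.2 s.
At the end, for the whole second after the job is handed in: Tube upright and released in its seat (5 mm). Tote held in the fingers at rest, low corners 50 mm or more above the desk, off the rack, tilted 0.3 to 1.2 rad, at least 0.12 rad down both away from the plate and to the rack side. Bolt origins at rest within 60 mm of that inner bottom corner (distance between stub and rack_seat below 0.005 m and angle between stub's own z axis and vertical below 0.1 rad and contact force between the fingers and stub below 0.1 N and contact force between the fingers and tote above 1 N and height (world z) of each of tote_corner_left, tote_corner_right above 0.05 m and contact force between tote and rack below 0.1 N and angle between tote's own z axis and vertical between 0.3 and 1.2 rad and angle between tote's own x axis and vertical below 1.451 rad and linear speed of each of tote, bolt_1, bolt_2, bolt_3 below 0.03 m/s and ((world y of rack above 0 m and angle between tote's own y axis and vertical above 1.691 rad and distance between each of bolt_1, bolt_2, bolt_3 and tote_corner_left below 0.06 m) or (world y of rack below 0 m and angle between tote's own y axis and vertical below 1.451 rad and distance between each of bolt_1, bolt_2, bolt_3 and tote_corner_right below 0.06 m))); the arm keeps its last pose, push and grip.
It also fails if it takes over 64 s, if anything falls off the work surface, if the arm or the gripper's body presses on something with over 40 N, if the wrist force passes 120 N, or if a joint passes its speed limit or range.

## Working session

There is one attempt and no reset: what is moved stays moved. The work goes in short steps, Python scripts to look and compute and a tool call to move; the robot and the scene stay as the last step left them, time stands still between calls to the robot, and variables do not carry over. Pictures are saved under pics/ and viewed, at most 10 in all, crops included, and the job is handed in when it is done.

Besides the shell and the picture viewer there is one more tool, called as name(argument=value, ...), one argument or row to a line, values as JSON. arm_command: Moves the arm, as the interface text tells. Its arguments: {"type":"object","properties":{"targets":{"type":"array","items":{"type":"array","items":{"type":"number"}}}},"required":["targets"]}

```bash
ls; mkdir -p pics; cat > h.py <<'E'
import numpy as np, cv2
from cell import env
from scipy.spatial.transform import Rotation as Ro
def cam(n):
    s=env.state(); c=env.read_camera(n)
    if 'hand_eye' in c:
        T=np.eye(4); T[:3,:3]=Ro.from_euler('xyz',s['tcp_rot']).as_matrix(); T[:3,3]=s['eef_pos']
        c['T']=T@np.array(c['hand_eye'])
    else: c['T']=np.array(c['world_from_camera'])
    return c
def K(c):
    f=210/np.tan(np.radians(c['vertical_fov'])/2); return f
def ray(c,u,v):
    f=K(c); d=np.array([(u-c['cx'])/f,(v-c['cy'])/f]); p=d.copy()
    for _ in range(20): p=d/(1+c['k1']*(p@p))
    r=c['T'][:3,:3]@np.array([p[0],p[1],1]); return c['T'][:3,3],r
def onz(c,u,v,z):
    o,r=ray(c,u,v); return o+r*(z-o[2])/r[2]
def proj(c,P):
    q=np.linalg.inv(c['T'])@np.append(P,1); p=q[:2]/q[2]; p=p*(1+c['k1']*(p@p)); return p*K(c)+[c['cx'],c['cy']]
def save(c,n): cv2.imwrite(f'pics/{n}.png',c['frame'][:,:,::-1])
E
python3 - <<'E'
from h import *
import pickle
print(env.state())
cs={n:cam(n) for n in('scene','side','wrist')}
pickle.dump(cs,open('c0.pkl','wb'))
for n,c in cs.items(): save(c,n+'0'); print(n,c['vertical_fov'],c['k1'],c['T'].round(2).tolist())
E
```

```text
pics
{'t': 0.0, 'joints': array([-1.05626255e-01,  4.91571060e-01,  1.55949681e+00, -2.91357390e-05,
        1.09169777e+00, -1.05588835e-01]), 'qvel': array([ 0.00083245, -0.00086549, -0.00069724,  0.00083249,  0.00020204,
        0.00015493]), 'tau': array([-9.52334158e-04, -6.12640929e+01, -2.58175153e+01,  6.92750537e-02,
        4.83079045e-02, -1.38641695e-05]), 'eef_pos': array([6.24696575e+02, 3.06163001e-02, 1.83338320e+02]), 'tcp_rot': array([-3.14042348e+00, -9.79284711e-05,  1.57077230e+00]), 'ft_force': array([ 1.23359229,  0.38652865, -0.00886182]), 'moment': array([ 0.00903604,  0.00348197, -0.00481674]), 'grip_force': 0.0, 'opening': 0.999780588379687}
scene 57.97262665166376 -0.08134857333373521 [[0.87, -0.32, 0.38, 145.47], [-0.5, -0.58, 0.65, -531.71], [0.01, -0.75, -0.66, 624.87], [0.0, 0.0, 0.0, 1.0]]
side 53.462807800316284 0.04299703230758995 [[-1.0, -0.01, 0.06, 445.4], [-0.06, 0.46, -0.88, 751.28], [-0.01, -0.89, -0.46, 464.95], [0.0, 0.0, 0.0, 1.0]]
wrist 62.42957331462747 -0.09035698433464723 [[1.0, 0.0, -0.0, 625.03], [0.0, -0.96, -0.28, 80.18], [-0.0, 0.28, -0.96, 383.62], [0.0, 0.0, 0.0, 1.0]]
```

View pics/scene0.png

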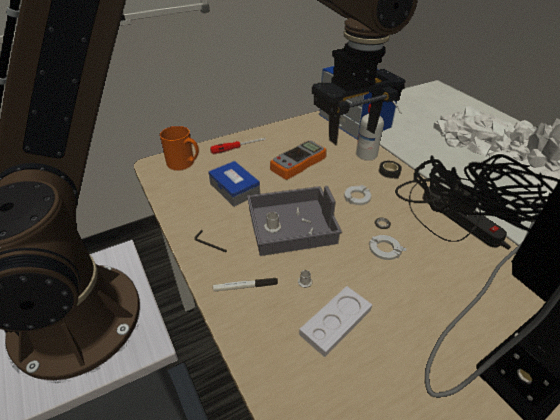

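View pics/side0.png

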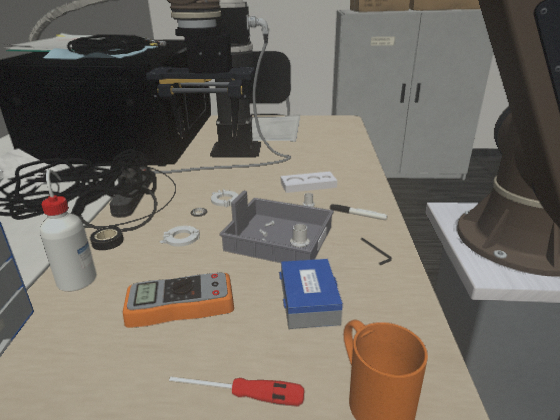

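View pics/wrist0.png

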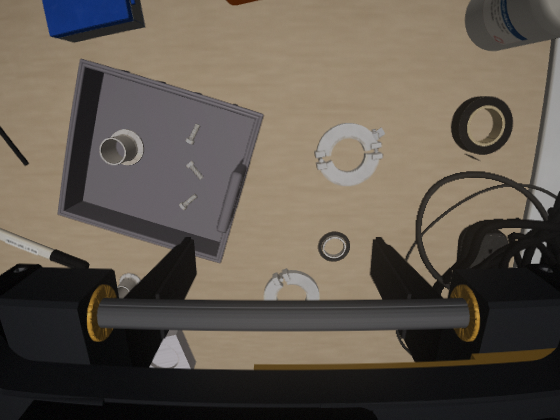

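```bash
python3 - <<'E'
from h import *
import pickle
cs=pickle.load(open('c0.pkl','rb')); w=cs['wrist'];s=cs['scene'];d=cs['side']
for p in [(82,60),(263,115),(220,262),(60,213)]: print('rim',onz(w,*p,42).round(1))
print('stub top w',onz(w,113,151,35).round(1),'foot',onz(w,126,146,3).round(1))
print('stub sc foot',onz(s,272,229,3).round(1), 'side',onz(d,299,243,5).round(1))
for p in [(346,302),(330,323),(318,334)]: print('seat',onz(s,*p,20).round(1))
for p in [(348,288),(371,308),(325,350),(301,327)]: print('rack',onz(s,*p,20).round(1))
a=cv2.resize(s['frame'][200:360,240:380],None,fx=4,fy=4,interpolation=cv2.INTER_CUBIC)[:600]
b=cv2.resize(w['frame'][100:200,70:170],(240,240))
a[:240,-240:]=b[:, :]
cv2.imwrite('pics/crop1.png',a[:,:,::-1])
E
```

```text
rim [432.2 123.   42. ]
rim [605.8  68.2  42. ]
rim [556.5 -86.9  42. ]
rim [384.1 -31.3  42. ]
stub top w [450.2  33.7  35. ] foot [450.   34.8   3. ]
stub sc foot [444.2  26.9   3. ] side [451.5  40.8   5. ]
seat [ 463.7 -230.8   20. ]
seat [ 411.1 -253.    20. ]
seat [ 379.9 -260.8   20. ]
rack [ 486.9 -206.4   20. ]
rack [ 496.6 -265.3   20. ]
rack [ 373.3 -292.3   20. ]
rack [ 361.1 -233.9   20. ]
```

View pics/crop1.png

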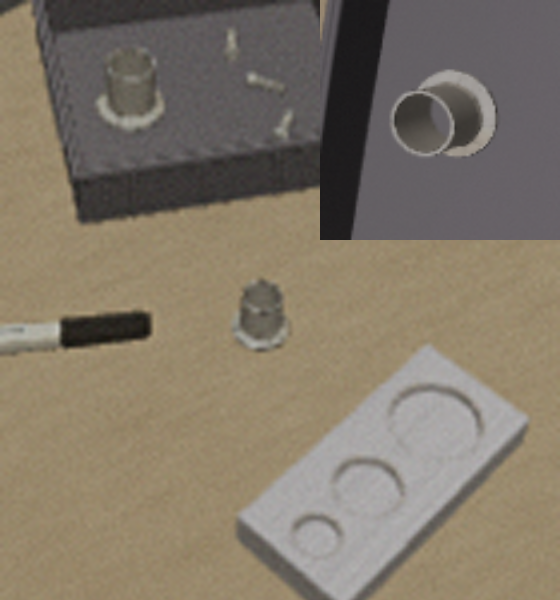

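arm_command(
  targets=[
    [34,-175,60,-42,1],
    [34,-175,60,-42,1],
    [34,-175,60,-42,1],
    [34,-175,60,-42,1],
    [34,-175,60,-42,1],
  ],
)

```text
t: 0.65
eef_pos: [444.9, 34.9, 122.8]
tcp_rot: [-3.138, -0.004, 2.311]
ft_force: [0.8, -0.2, 0.5]
opening: 1.0
grip_force: 0.0
```

arm_command(
  targets=[
    [0,0,0,-30.5,1],
    [0,0,0,-30.5,1],
    [0,0,0,-30.5,1],
    [0,0,0,-30.5,1],
    [0,0,0,-30.5,1],
  ],
)

```text
t: 1.15
eef_pos: [450.0, 34.0, 123.9]
tcp_rot: [-3.142, -0.0, 2.837]
ft_force: [-0.9, -0.3, 0.4]
opening: 1.0
grip_force: 0.0
```

```bash
python3 - <<'E'
from h import *
c=cam('wrist'); save(c,'w1'); s=env.state(); print(s['eef_pos'],s['tcp_rot'],s['joints'].round(2),s['t'])
import pickle; pickle.dump(c,open('w1.pkl','wb'))
for z,n in((38,'top'),(3,'foot')): print(n,proj(c,[450,34.5,z]))
print(c['T'].round(3))
E
```

```text
[449.97199778  34.01484473 123.89935084] [-3.14157496e+00 -3.70772508e-05  2.83416080e+00] [-0.07  0.33  2.04 -0.    0.77 -1.33] 1.2
top [283.34302463 198.39441286]
foot [283.29716869 188.52533412]
[[ 3.00000e-01  9.15000e-01  2.71000e-01  3.73660e+02]
 [ 9.54000e-01 -2.87000e-01 -8.50000e-02  5.80650e+01]
 [-0.00000e+00  2.84000e-01 -9.59000e-01  3.24068e+02]
 [ 0.00000e+00  0.00000e+00  0.00000e+00  1.00000e+00]]
```

View pics/w1.png

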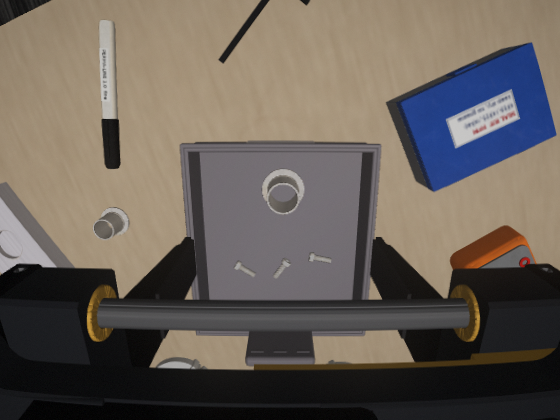

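arm_command(
  targets=[
    [0,0,50,0,0.75],
    [0,0,90,0,0.75],
    [0,0,117,0,0.75],
    [0,0,117,0,0.75],
    [0,0,117,0,0.75],
  ],
)

```text
t: 1.7
eef_pos: [450.1, 34.0, 7.2]
tcp_rot: [-3.141, -0.001, 2.835]
ft_force: [-0.3, -0.1, -0.7]
opening: 0.752
grip_force: 0.0
```

arm_command(
  targets=[
    [0,0,0,0,0],
    [0,0,0,0,0],
    [0,0,0,0,0],
    [0,0,0,0,0],
    [0,0,0,0,0],
  ],
)

```text
t: 2.2
eef_pos: [450.2, 34.0, 7.3]
tcp_rot: [3.141, 0.001, 2.836]
ft_force: [-0.5, 0.7, 0.6]
opening: 0.386
grip_force: 0.0
```

arm_command(
  targets=[
    [0,0,0,0,0],
    [0,0,0,0,0],
    [0,0,0,0,0],
    [0,0,-20,0,0],
    [0,0,-40,0,0],
  ],
)

```text
t: 2.7
eef_pos: [449.6, 34.0, 47.1]
tcp_rot: [-3.141, -0.001, 2.836]
ft_force: [-0.1, -0.6, 0.4]
opening: 0.013
grip_force: 0.0
```

arm_command(
  targets=[
    [0,0,-40,0,0],
    [0,0,-80,0,0],
    [0,0,-90,0,0],
    [0,0,-90,0,0],
    [0,0,-90,0,0],
  ],
)

```text
t: 3.2
eef_pos: [449.6, 34.1, 136.1]
tcp_rot: [-3.141, -0.001, 2.836]
ft_force: [-0.4, 0.3, -0.3]
opening: 0.007
grip_force: 0.0
```

```bash
python3 - <<'E'
from h import *
c=cam('wrist'); save(c,'w2'); s=env.state(); print(s['eef_pos'],s['tcp_rot'],s['joints'].round(2),s['t'],s['opening'])
c0=cam('scene'); save(c0,'s2')
import pickle; cs=pickle.load(open('c0.pkl','rb'))
# seat in scene0 : rim ellipse centre
print(onz(cs['scene'],348.7,305.5,20))
E
```

```text
[449.35706125  34.05645104 135.70560844] [-3.14112618e+00 -1.91147705e-03  2.83614093e+00] [-0.07  0.31  2.03 -0.    0.8  -1.34] 3.25 0.004856505556535176
[ 463.39662361 -239.74156816   20.        ]
```

View pics/w2.png

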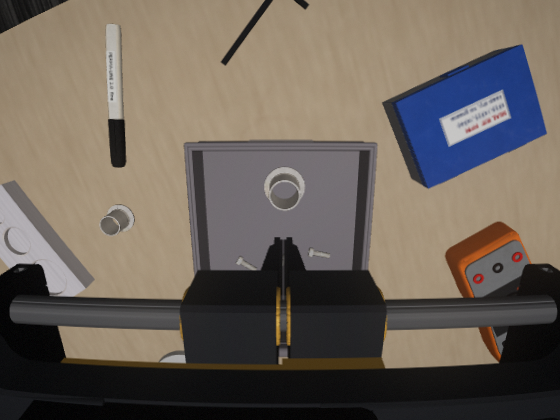

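```bash
python3 - <<'E'
from h import *
import pickle
c=cam('scene'); w=cam('wrist'); s=env.state()
print('tcp in scene',proj(c,s['eef_pos']),'tcp in wrist',proj(w,s['eef_pos']))
print('stub at 450,34.5 z3/38 in scene',proj(c,[450,34.5,3]),proj(c,[450,34.5,38]))
a=cv2.resize(c['frame'][130:280,200:400],None,fx=4,fy=4,interpolation=cv2.INTER_CUBIC)
cv2.imwrite('pics/s3.png',a[:,:,::-1])
E
```

```text
tcp in scene [272.07159385 181.42642373] tcp in wrist [282.75226728 236.07798865]
stub at 450,34.5 z3/38 in scene [272.61676736 226.18792566] [272.50156233 215.21909919]
```

View pics/s3.png

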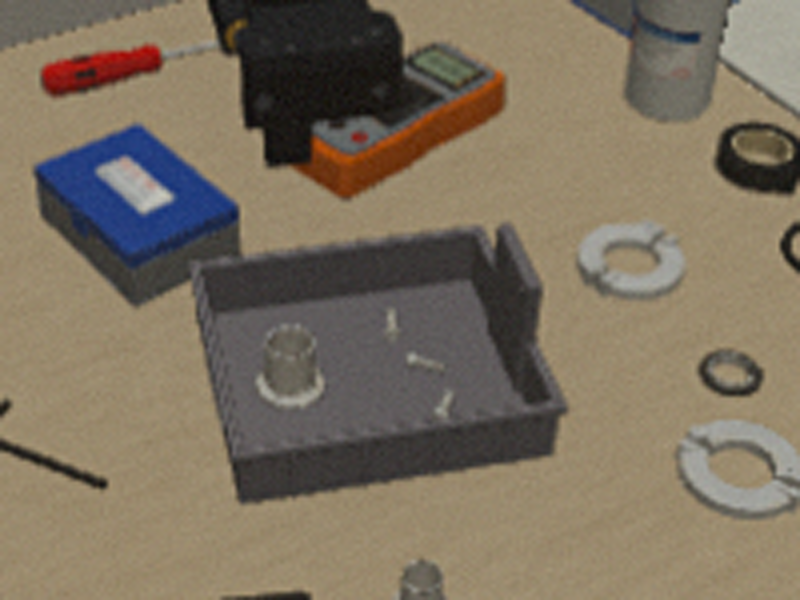

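```bash
python3 - <<'E'
from h import *
w=cam('wrist'); c=cam('scene'); d=cam('side'); s=env.state(); p=s['eef_pos']
for dz in(0,10,20,35):
    q=p+[0,0,dz]; print(dz,proj(w,q).round(1),proj(c,q).round(1),proj(d,q).round(1))
for n,im,u0,v0 in(('scene',c,272,181),('side',d,*proj(d,p))):
    u0=int(u0);v0=int(v0); g=im['frame'].max(2)
    print(n); 
    for v in range(v0-30,v0+12,2): print(v,g[v,u0-20:u0+21:2])
g=w['frame'].max(2); print([ (v,g[v,270:298:3].tolist()) for v in range(230,246,2)])
E
```

```text
0 [282.8 236.6] [272.2 181.2] [300.5 182.4]
10 [282.8 242.9] [272.2 177.4] [300.6 177.5]
20 [282.8 249.8] [272.1 173.6] [300.6 172.6]
35 [282.8 261.5] [272.1 167.7] [300.7 165.1]
scene
151 [152 148 152 156  79  24  24  23  32  28  24  22  25  20  24  25  28  29
  23  27  26]
153 [150 150 151 156 110  21  29  35  27  23  32  26  19  26  26  32  29  22
  29  29  27]
155 [147 154 152 155 111  19  50  47  23  24  24  24  27  22  22  17  25  25
  28  23  34]
157 [149 153 153 158 108  23  34  41  23  27  28  21  27  23  23  23  25  30
  16  19  23]
159 [147 153 154 154 140  18  25  32  21  28  26  30  25  28  32  33  32  47
  75  83  85]
161 [150 150 155 152 149  37  47  18  32  28  24  32  28  54 105  60  52  77
 105 105 106]
163 [149 148 153 152 154 154 157  40  29  27  25  36  30  44 108 105 106 105
 122 104 107]
165 [148 152 154 151 152 152 151  47  30  26  29  29  26 119 138  90 102 102
 109 108 102]
167 [151 154 154 152 149 149 157  48  23  24  26  25  26 108 174 169 118  92
  99 104 151]
169 [152 156 152 151 148 155 153  65  21  19  21  29  21  85 112 138 160 167
 146 152 121]
171 [
[... 2658 characters left out ...]
6 167 169 169 167 168 168 168 168 167 168 169 169 170 169
 171 168 170]
190 [181 177 159 161 169 167 170 168 168 169 171 173 171 172 174 176 178 180
 179 181 180]
192 [180 181 180 172 173 177 176 176 181 180 180 179 181 174 175 173 180 179
 180 181 181]
[(230, [114, 116, 114, 116, 114, 116, 114, 115, 114, 115]), (232, [115, 115, 115, 116, 116, 115, 116, 116, 115, 114]), (234, [114, 114, 115, 115, 115, 116, 114, 116, 114, 115]), (236, [114, 115, 115, 115, 115, 114, 115, 113, 115, 113]), (238, [114, 114, 21, 32, 114, 115, 23, 23, 113, 113]), (240, [114, 99, 21, 24, 56, 33, 23, 22, 114, 114]), (242, [115, 97, 22, 21, 51, 23, 22, 22, 113, 113]), (244, [115, 48, 23, 22, 52, 24, 21, 22, 77, 113])]
```

arm_command(
  targets=[
    [0,0,0,0,0.75],
    [0,0,0,0,0.75],
    [0,0,20,0,0.75],
    [0,0,50,0,0.75],
    [0,0,80,0,0.75],
  ],
)

```text
t: 4.05
eef_pos: [450.3, 34.0, 56.4]
tcp_rot: [3.141, 0.002, 2.836]
ft_force: [1.1, -0.4, -1.9]
opening: 0.37
grip_force: 0.0
```

arm_command(
  targets=[
    [0,0,0,0,0.75],
    [0,0,0,0,0.75],
    [0,0,0,0,0.75],
    [0,0,20,0,0.75],
    [0,0,40,0,0.75],
  ],
)

```text
t: 4.55
eef_pos: [451.3, 34.0, 18.2]
tcp_rot: [3.141, 0.004, 2.836]
ft_force: [0.5, -0.2, 0.2]
opening: 0.738
grip_force: 0.0
```

arm_command(
  targets=[
    [0,0,10,0,0.75],
    [0,0,20,0,0.75],
    [0,0,28,0,0.75],
    [0,0,28,0,0.75],
    [0,0,28,0,0.75],
  ],
)

```text
t: 5.05
eef_pos: [450.2, 34.0, -10.8]
tcp_rot: [3.142, 0.0, 2.836]
ft_force: [0.6, 0.7, 0.4]
opening: 0.749
grip_force: 0.0
```

```bash
python3 - <<'E'
from h import *
c=cam('scene'); d=cam('side'); s=env.state(); print(s['eef_pos'],s['opening'],s['ft_force'])
a=cv2.resize(c['frame'][165:265,225:365],None,fx=4,fy=4,interpolation=cv2.INTER_CUBIC)[:400]
p=proj(d,[450,34,20]).astype(int)
b=cv2.resize(d['frame'][p[1]-50:p[1]+50,p[0]-30:p[0]+30],(240,400),interpolation=cv2.INTER_CUBIC)
cv2.imwrite('pics/s4.png',np.hstack([a,b])[:,:,::-1])
E
```

```text
[450.30532605  34.01032345 -10.62486532] 0.7486495417454293 [-0.26094597  0.09665167 -0.28662756]
```

View pics/s4.png

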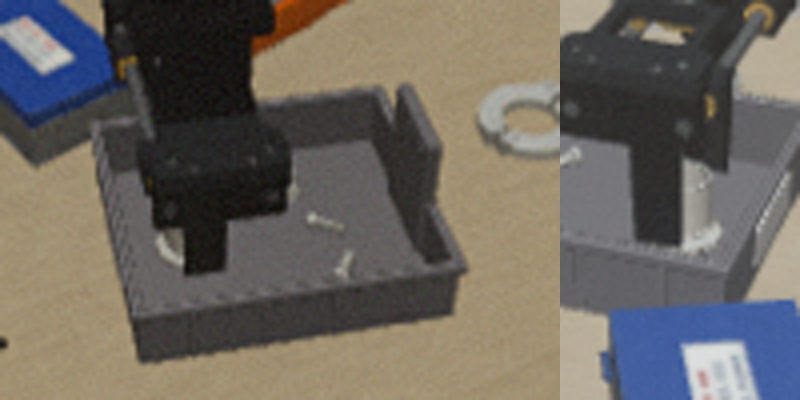

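```bash
python3 - <<'E'
from h import *
c=cam('scene'); d=cam('side')
u=np.array([.3,.954,0])
for z in(4,10,17):
  a=proj(c,[450,34,z]-40*u); b=proj(d,[450,34,z]+40*u); p=proj(d,[450,34,20]).astype(int)
  print(z,(a-[225,165])*4,(b-[p[0]-30,p[1]-50])*4+[560,0])
# measured finger bottom -> plane
p=proj(d,[450,34,20]).astype(int)
for z in (4,10,17,25):
  print(z, onz(c,225+205/4,165+271/4,z).round(1), onz(d,p[0]-30+98/4,p[1]-50+243/4,z).round(1))
E
```

```text
4 [204.57380127 291.87951362] [657.48365259 272.34213152]
10 [204.5583204  284.48585641] [657.50628153 262.06443599]
17 [204.5401999 275.7716425] [657.53311898 249.98676734]
4 [446.4  10.4   4. ] [462.4  46.1   4. ]
10 [443.5   5.1  10. ] [462.2  55.3  10. ]
17 [440.1  -1.   17. ] [461.9  66.   17. ]
25 [436.2  -8.   25. ] [461.6  78.2  25. ]
```

arm_command(
  targets=[
    [0,0,6,0,0.75],
    [0,0,11,0,0.75],
    [0,0,12,0,0.5],
    [0,0,12,0,0],
    [0,0,12,0,0],
  ],
)

```text
t: 5.75
eef_pos: [450.0, 34.0, -23.1]
tcp_rot: [-3.142, -0.0, 2.836]
ft_force: [-0.3, 0.7, -0.6]
opening: 0.554
grip_force: 0.0
```

arm_command(
  targets=[
    [0,0,0,0,0],
    [0,0,0,0,0],
    [0,0,0,0,0],
    [0,0,0,0,0],
    [0,0,0,0,0],
  ],
)

```text
t: 6.25
eef_pos: [450.0, 34.0, -23.0]
tcp_rot: [3.142, 0.0, 2.836]
ft_force: [0.2, -0.2, 0.5]
opening: 0.385
grip_force: 29.5
```

arm_command(
  targets=[
    [0,0,-30,0,0],
    [0,0,-80,0,0],
    [0,0,-120,0,0],
    [0,0,-120,0,0],
    [0,0,-120,0,0],
  ],
)

```text
t: 6.75
eef_pos: [450.2, 34.0, 97.5]
tcp_rot: [3.141, 0.002, 2.836]
ft_force: [0.3, -0.1, -0.4]
opening: 0.384
grip_force: 29.5
```

arm_command(
  targets=[
    [-20,-50,0,0,0],
    [-40,-100,0,0,0],
    [-60,-145,0,0,0],
    [-75,-180,0,0,0],
    [-75,-180,0,0,0],
  ],
)

```text
t: 7.25
eef_pos: [467.4, -164.5, 95.1]
tcp_rot: [-3.141, -0.001, 2.832]
ft_force: [0.7, -0.7, -0.3]
opening: 0.382
grip_force: 29.5
```

```bash
python3 - <<'E'
from h import *
import pickle
c=cam('wrist'); save(c,'w5'); s=env.state(); print(s['eef_pos'],s['tcp_rot'],s['opening'],s['grip_force'],s['joints'].round(2))
pickle.dump(c,open('w5.pkl','wb'))
print(proj(c,[463,-238,20]))
g=cv2.cvtColor(c['frame'],cv2.COLOR_RGB2GRAY); hs=cv2.cvtColor(c['frame'],cv2.COLOR_RGB2HSV)
m=((hs[:,:,1]<35)&(hs[:,:,2]>110)).astype(np.uint8)
cs,_=cv2.findContours(m,cv2.RETR_EXTERNAL,cv2.CHAIN_APPROX_NONE)
for k in cs:
    if cv2.contourArea(k)>800: print(cv2.contourArea(k),cv2.boundingRect(k),cv2.boxPoints(cv2.minAreaRect(k)).round().tolist())
e=cv2.Canny(g,40,90); ks,_=cv2.findContours(e,cv2.RETR_LIST,cv2.CHAIN_APPROX_NONE)
for k in ks:
    if len(k)>60:
        el=cv2.fitEllipse(k)
        if 30<el[1][0]<120 and el[1][1]<130: print('ell',len(k),np.round(el[0],1),np.round(el[1],1),onz(c,*el[0],20).round(1))
E
```

```text
[ 466.68345047 -162.09237493   95.01524358] [ 3.14115814e+00 -2.71859188e-03  2.83228939e+00] 0.3810839951001564 29.493868997366235 [-0.47  0.43  1.97 -0.    0.74 -1.73]
[198.51630065 222.77359708]
885.5 (283, 130, 35, 35) [[276.0, 147.0], [300.0, 123.0], [324.0, 147.0], [300.0, 171.0]]
15047.5 (96, 99, 222, 201) [[74.0, 169.0], [142.0, 88.0], [343.0, 259.0], [274.0, 339.0]]
6723.0 (421, 58, 85, 144) [[420.0, 201.0], [433.0, 55.0], [507.0, 61.0], [494.0, 208.0]]
ell 532 [280. 348.] [ 36.6 122.9] [ 605.7 -211.5   20. ]
ell 157 [ 85.  346.8] [36.6 62. ] [ 550.5 -398.7   20. ]
ell 223 [ 86.3 345.8] [40.  61.7] [ 549.7 -396.7   20. ]
ell 600 [500.1 326.4] [ 58.7 102.9] [653.3   0.   20. ]
ell 347 [496.8 326.9] [ 60.4 112.7] [652.7  -3.4  20. ]
ell 202 [ 36.5 309.9] [31.3 61.5] [ 498.4 -426.9   20. ]
ell 242 [350.1 315.3] [33.  54.9] [ 590.7 -138.3   20. ]
ell 394 [217.6 315.3] [33.  56.1] [ 553.2 -255.5   20. ]
ell 251 [282.3 255.2] [43.5 58. ] [ 513.  -179.5   20. ]
ell 266 [282.9 284.8] [ 60.6 106.3] [ 540.8 -187.8   20. ]
ell 127 [202.  222.6] [47.7 50.9] [ 463.7 -235.1   20. ]
ell 295 [201.4 223.3] [46.  50.7] [ 464.2 -235.8   20. ]
ell 95 [166.1 175.5] [31.3 36.3] [ 416.7 -248.5   20. ]
ell 234 [166.2 175.3] [36.4 39.5] [ 416.6 -248.3   20. ]
ell 242 [299.3 146.5] [32.7 34.1] [ 427.7 -138.    20. ]
ell 469 [429.5  42. ] [31.2 31.9] [381.4 -20.8  20. ]
```

View pics/w5.png

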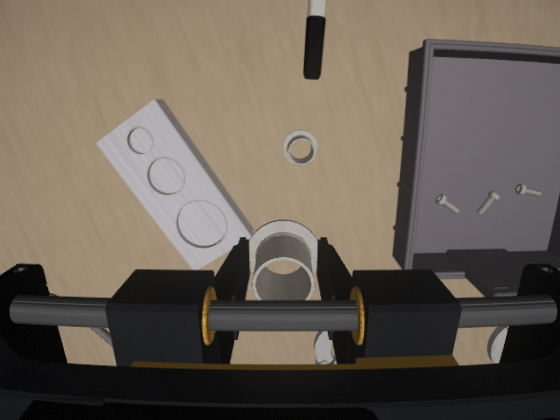

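```bash
python3 - <<'E'
from h import *
import pickle
c=pickle.load(open('w1.pkl','rb')); w=pickle.load(open('w5.pkl','rb'))
def ells(c,x,y,X,Y,lo,z):
    g=cv2.GaussianBlur(cv2.cvtColor(c['frame'],cv2.COLOR_RGB2GRAY),(3,3),0)[y:Y,x:X]
    for k in cv2.findContours(cv2.Canny(g,lo,2*lo),cv2.RETR_LIST,cv2.CHAIN_APPROX_NONE)[0]:
        if len(k)>40:
            h=cv2.convexHull(k); el=cv2.fitEllipse(h); p=np.array(el[0])+[x,y]; print(len(k),p.round(1),np.round(el[1],1),[onz(c,*p,q)[:2].round(1).tolist() for q in z])
print('stub');ells(c,240,150,330,235,40,(3,7,38))
print('held');ells(w,235,215,330,310,40,(121,125,156))
print('seat');ells(w,165,190,240,255,25,(20,13))
s=env.state();print(s['eef_pos'],s['tcp_rot'])
print(proj(w,np.array([466.7,-162.1,156])),proj(w,np.array([466.7,-162.1,121])))
E
```

```text
stub
44 [284.  195.7] [11.4 20.4] [[457.0, 33.0], [455.9, 33.3], [447.9, 35.7]]
77 [282.7 198.3] [27.5 29.1] [[459.1, 31.0], [458.0, 31.4], [449.8, 34.0]]
60 [282.9 191. ] [18.6 28.2] [[452.2, 33.4], [451.3, 33.7], [443.7, 36.1]]
81 [282.9 188.8] [27.7 31.7] [[450.1, 34.0], [449.1, 34.3], [441.8, 36.6]]
228 [282.8 191.4] [42.3 46.2] [[452.5, 33.2], [451.6, 33.5], [443.9, 35.9]]
124 [282.8 191.2] [42.7 46.7] [[452.4, 33.2], [451.4, 33.6], [443.8, 35.9]]
heldTraceback (most recent call last):
  File "<stdin>", line 10, in <module>
  File "<stdin>", line 8, in ells
cv2.error: OpenCV(4.12.0) /io/opencv/modules/imgproc/src/shapedescr.cpp:361: error: (-201:Incorrect size of input array) There should be at least 5 points to fit the ellipse in function 'fitEllipseNoDirect'
```

```bash
python3 - <<'E'
from h import *
import pickle
w=pickle.load(open('w5.pkl','rb'))
def ells(c,x,y,X,Y,lo,z):
    g=cv2.GaussianBlur(cv2.cvtColor(c['frame'],cv2.COLOR_RGB2GRAY),(3,3),0)[y:Y,x:X]
    for k in cv2.findContours(cv2.Canny(g,lo,2*lo),cv2.RETR_LIST,cv2.CHAIN_APPROX_NONE)[0]:
        if len(k)>35:
            h=cv2.convexHull(k)
            if len(h)<6: continue
            for q in (k,h):
                el=cv2.fitEllipse(q); p=np.array(el[0])+[x,y]; print(len(q),p.round(1),np.round(el[1],1),[onz(c,*p,q)[:2].round(1).tolist() for q in z])
print('held');ells(w,235,215,330,310,40,(121,125,156))
print('seat');ells(w,165,190,240,255,25,(20,13))
print(proj(w,np.array([466.7,-162.1,156])),proj(w,np.array([466.7,-162.1,121])))
s=env.state();print(s['eef_pos'],s['tcp_rot'])
R=Ro.from_euler('xyz',s['tcp_rot']).as_matrix(); print(R.T@([464,-235.5,s['eef_pos'][2]]-s['eef_pos']))
E
```

```text
held
651 [282.6 256.2] [ 79.4 103.3] [[469.1, -165.0], [467.3, -164.5], [453.5, -160.0]]
8 [282.7 264.5] [100.1 103. ] [[473.9, -166.5], [472.0, -165.9], [457.3, -161.2]]
61 [249.4 318.2] [ 92.1 185.2] [[501.3, -195.9], [498.7, -194.6], [479.2, -184.7]]
8 [283.3 244.1] [18.9 36.9] [[462.3, -162.5], [460.7, -162.0], [448.1, -158.0]]
392 [282.4 274.9] [58.5 86.7] [[480.0, -168.7], [478.0, -168.0], [462.2, -162.9]]
22 [282.6 272.4] [63.6 85.5] [[478.5, -168.1], [476.5, -167.5], [461.0, -162.5]]
256 [283.1 243.5] [48.1 64.5] [[461.9, -162.5], [460.3, -162.0], [447.8, -158.0]]
16 [283.1 239.5] [42.8 64.3] [[459.7, -161.8], [458.1, -161.3], [446.0, -157.4]]
46 [242.7 226.4] [ 3.6 28.1] [[445.9, -180.1], [444.7, -179.2], [435.0, -172.1]]
8 [243.1 226.5] [ 3.9 29.7] [[446.0, -179.9], [444.8, -179.0], [435.1, -171.9]]
seat
36 [234.1 245.8] [ 3.1 18.5] [[491.9, -216.4], [494.5, -218.4]]
7 [233.9 245.7] [ 4.6 20. ] [[491.8, -216.5], [494.3, -218.5]]
47 [173.  243.1] [ 2.8 27.3] [[473.6, -266.4], [475.7, -269.6]]
7 [172.7 243.2] [ 2.8 33.1] [[473.6, -266.6], [475.7, -269.9]]
128 [201.4 223.1] [42.1 48.1] [[464.0, -235.7], [465.9, -238.2]]
29 [201.4 223. ] [42.8 48.6] [[463.9, -235.7], [465.8, -238.1]]
277 [201.4 223.2] [45.7 51.2] [[464.1, -235.8], [466.0, -238.2]]
30 [201.3 223.3] [48.5 54.2] [[464.1, -235.9], [466.0, -238.3]]
166 [200.9 222.5] [48.1 56.6] [[463.4, -236.0], [465.2, -238.4]]
26 [199.7 221.1] [48.8 61.1] [[461.9, -236.5], [463.7, -238.9]]
42 [233.1 200.9] [ 2.3 22.4] [[453.8, -203.4], [455.4, -205.0]]
7 [233.3 201.2] [ 2.7 26.6] [[454.2, -203.3], [455.8, -204.9]]
64 [229.9 206.9] [ 2.2 34.1] [[457.9, -207.7], [459.6, -209.4]]
6 [229.6 206.7] [ 3.6 38.7] [[457.7, -207.9], [459.4, -209.6]]
[287.18045056 282.86936176] [286.43930004 250.97392279]
[ 466.68345047 -162.09237493   95.01524358] [ 3.14115814e+00 -2.71859188e-03  2.83228939e+00]
[-19.78873381 -70.74093011  -0.08453547]
```

```bash
python3 - <<'E'
from h import *
import pickle
def ells(c,x,y,X,Y,lo,z,mn,f=1):
    g=cv2.cvtColor(c['frame'],cv2.COLOR_RGB2GRAY)[y:Y,x:X]
    g=cv2.GaussianBlur(cv2.resize(g,None,fx=f,fy=f,interpolation=cv2.INTER_CUBIC),(5,5),0)
    for k in cv2.findContours(cv2.Canny(g,lo,2*lo),cv2.RETR_LIST,cv2.CHAIN_APPROX_NONE)[0]:
        if len(k)>mn:
            el=cv2.fitEllipse(k); p=(np.array(el[0])+.5)/f-.5+[x,y]; print(len(k),p.round(1),np.round(np.array(el[1])/f,1),[onz(c,*p,q)[:2].round(1).tolist() for q in z])
w=cam('wrist');print(env.state()['eef_pos'],env.state()['tcp_rot'],env.state()['qvel'].round(3))
x,y=proj(w,[464,-236,20]).astype(int); print(x,y)
ells(w,x-36,y-33,x+36,y+33,25,(20,),120)
print('scene')
for c in (pickle.load(open('c0.pkl','rb'))['scene'],): ells(c,325,285,375,325,20,(20,),100,4)
E
```

```text
[ 466.42680263 -160.55385509   95.2156493 ] [ 3.14096051 -0.00317828  2.83384256] [ 0.04  -0.02   0.015  0.001  0.004  0.008]
198 224
147 [199.4 224.7] [47.1 51. ] [[464.0, -235.4]]
126 [198.9 225.1] [41.6 47.6] [[464.2, -235.9]]
277 [198.6 225.6] [47.5 53.2] [[464.5, -236.4]]
scene
314 [332.6 320.1] [10.7 15.8] [[418.8, -250.4]]
165 [415.3 281.6] [21.3 96.6] [[614.7, -261.9]]
174 [362.  314.3] [ 0.7 23.4] [[473.2, -267.8]]
232 [348.  306.1] [17.1 21.7] [[461.4, -240.3]]
266 [348.2 305.4] [19.4 24.4] [[462.8, -239.1]]
108 [345.8 284.5] [4.9 6.8] [[488.3, -197.3]]
```

arm_command(
  targets=[
    [-10,-37,0,0,0],
    [-19.4,-73.4,0,0,0],
    [-19.4,-73.4,30,0,0],
    [-19.4,-73.4,60,0,0],
    [-19.4,-73.4,85,0,0],
  ],
)

```text
t: 7.85
eef_pos: [463.1, -234.3, 9.9]
tcp_rot: [3.141, -0.002, 2.837]
ft_force: [0.7, 0.2, -0.7]
opening: 0.382
grip_force: 29.5
```

arm_command(
  targets=[
    [0,0,4,0,0],
    [0,0,4,0,0],
    [0,0,4,0,0],
    [0,0,4,0,0],
    [0,0,4,0,0],
  ],
)

```text
t: 8.35
eef_pos: [464.3, -236.1, 8.9]
tcp_rot: [-3.141, 0.002, 2.836]
ft_force: [-0.3, 0.2, 0.1]
opening: 0.386
grip_force: 29.5
```

```bash
python3 - <<'E'
from h import *
s=env.state(); print(s['eef_pos'],s['tcp_rot'],s['ft_force'],s['qvel'].round(3))
c=cam('wrist');save(c,'w6')
g=cv2.cvtColor(c['frame'],cv2.COLOR_RGB2GRAY)
print(env.state()['eef_pos'])
E
```

```text
[ 464.27894642 -236.1167298     8.8867308 ] [-3.14116353e+00  1.60478078e-03  2.83640092e+00] [-0.2962996   0.17967891  0.05733387] [-0.002  0.004  0.002 -0.    -0.    -0.001]
[ 464.21085353 -236.16887843    8.75433301]
```

arm_command(
  targets=[
    [0,0,6,0,0],
    [0,0,11,0,0],
    [0,0,15,0,0],
    [0,0,18,0,0],
    [0,0,18,0,0],
  ],
)

```text
t: 8.9
eef_pos: [464.7, -236.8, -10.2]
tcp_rot: [-3.141, 0.002, 2.836]
ft_force: [2.0, -3.6, -2.1]
opening: 0.384
grip_force: 29.4
```

arm_command(
  targets=[
    [-0.8,-0.7,0,0,0],
    [-0.8,-0.7,2,0,0],
    [-0.8,-0.7,4,0,0],
    [-0.8,-0.7,4,0,0],
    [-0.8,-0.7,4,0,0],
  ],
)

```text
t: 9.4
eef_pos: [464.9, -237.3, -10.9]
tcp_rot: [-3.141, 0.003, 2.836]
ft_force: [-7.9, 4.7, 51.0]
opening: 0.385
grip_force: 54.7
```

arm_command(
  targets=[
    [0,0,-1.5,0,0],
    [0,0,-1.8,0,0],
    [0,0,-1.8,0,0.42],
    [0,0,-1.8,0,0.5],
    [0,0,-1.8,0,0.6],
  ],
)

```text
t: 9.9
eef_pos: [465.2, -238.0, -10.5]
tcp_rot: [-3.14, 0.003, 2.836]
ft_force: [-3.9, -4.9, 24.3]
opening: 0.53
grip_force: 12.2
```

arm_command(
  targets=[
    [0,0,0,0,0.7],
    [0,0,0,0,0.8],
    [0,0,-40,0,0.8],
    [0,0,-90,0,0.8],
    [0,0,-120,0,0.8],
  ],
)

```text
t: 10.4
eef_pos: [464.5, -237.0, 110.3]
tcp_rot: [-3.141, 0.001, 2.836]
ft_force: [0.9, -0.8, -0.5]
opening: 0.799
grip_force: 0.0
```

arm_command(
  targets=[
    [0,45,0,0,0.8],
    [0,70,0,0,0.8],
    [0,70,0,0,0.8],
    [0,70,0,0,0.8],
    [0,70,0,0,0.8],
  ],
)

```text
t: 10.9
eef_pos: [485.1, -170.8, 107.4]
tcp_rot: [3.142, -0.001, 2.836]
ft_force: [-0.7, 0.6, -0.1]
opening: 0.801
grip_force: 0.0
```

```bash
python3 - <<'E'
from h import *
import pickle
s=env.state(); print(s['eef_pos'],s['tcp_rot'],s['opening'])
w=cam('wrist');c=cam('scene');d=cam('side')
pickle.dump((w,c,d),open('p7.pkl','wb'))
out=[]
for im in (w,c,d):
    x,y=proj(im,[465,-237,25]).astype(int); print(x,y); r=35 if im is w else 25
    x0=max(0,x-r);y0=max(0,y-r); out.append(cv2.resize(im['frame'][y0:y0+2*r,x0:x0+2*r],(260,260),interpolation=cv2.INTER_CUBIC))
    for z in (13,20,48): print(z,(proj(im,[464.5,-236.5,z])-[x0,y0])*130/r)
cv2.imwrite('pics/p7.png',np.hstack(out)[:,:,::-1])
E
```

```text
[ 485.12502635 -170.75849254  107.4420943 ] [ 3.14154190e+00 -6.56125330e-04  2.83576563e+00] 0.8013159914160646
201 200
13 [144.58894144 115.57497275]
20 [138.13536424 123.4507471 ]
48 [109.20853851 158.80701215]
348 302
13 [128.23870091 151.43736632]
20 [130.6961035  140.40076385]
48 [140.84288164  94.70792081]
295 177
13 [132.51902977 156.4653576 ]
20 [132.58433493 143.67096427]
48 [132.85225328  91.70306913]
```

View pics/p7.png

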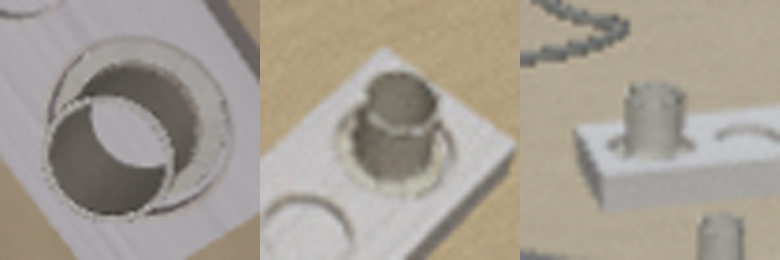

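```bash
cat > el.py <<'E'
from h import *
def ells(c,P,r,lo,z,mn,f=4):
    x,y=proj(c,P).astype(int)-r; x=max(x,0);y=max(y,0)
    g=cv2.cvtColor(c['frame'],cv2.COLOR_RGB2GRAY)[y:y+2*r,x:x+2*r]
    g=cv2.GaussianBlur(cv2.resize(g,None,fx=f,fy=f,interpolation=cv2.INTER_CUBIC),(5,5),0)
    for k in cv2.findContours(cv2.Canny(g,lo,2*lo),cv2.RETR_LIST,cv2.CHAIN_APPROX_NONE)[0]:
        if len(k)>mn:
            el=cv2.fitEllipse(k); p=(np.array(el[0])+.5)/f-.5+[x,y]; print(len(k),p.round(1),np.round(np.array(el[1])/f,1),[onz(c,*p,q)[:2].round(1).tolist() for q in z])
E
python3 - <<'E'
from el import *
import pickle
w,c,d=pickle.load(open('p7.pkl','rb'))
for n,im,r in(('w',w,35),('s',c,25),('d',d,25)): print(n,proj(im,[464.5,-236.5,48]),proj(im,[464.5,-236.5,13]),proj(im,[464.5,-236.5,20]));ells(im,[465,-237,25],r,30,(48,20,16),120)
E
```

```text
w [195.40229883 207.75573404] [204.92779193 196.11633882] [203.19029037 198.2367396 ]
326 [214.4 217.7] [ 4.7 19.1] [[476.8, -225.0], [484.1, -233.5], [485.1, -234.7]]
228 [175.7 219.7] [ 0.7 31.5] [[469.0, -255.5], [475.5, -267.2], [476.4, -268.9]]
713 [192.8 209.4] [23.9 33.7] [[465.1, -239.0], [471.2, -249.0], [472.0, -250.4]]
122 [226.4 195.1] [2.1 9.4] [[462.2, -209.5], [467.9, -216.3], [468.8, -217.2]]
287 [194.8 206.4] [31.8 35.2] [[463.3, -236.5], [469.2, -246.2], [470.0, -247.6]]
312 [198.6 265.6] [ 73.8 168.6] [[512.1, -252.8], [523.3, -264.2], [524.9, -265.8]]
186 [186.9 192.1] [11.9 28.6] [[450.6, -238.1], [455.1, -248.0], [455.7, -249.4]]
165 [185.2 188.7] [ 9.3 23.7] [[447.6, -238.4], [451.8, -248.3], [452.4, -249.7]]
175 [227.5 175.4] [ 0.5 22.7] [[447.8, -203.3], [452.0, -209.4], [452.6, -210.3]]
s [350.08516955 295.21306169] [347.66128864 306.12257045] [348.13386606 304.00014689]
180 [331.4 322.2] [12.9 15.8] [[401.8, -266.0], [414.3, -253.1], [416.0, -251.2]]
146 [330.  323.3] [18.7 21.4] [[398.4, -266.4], [410.7, -253.5], [412.5, -251.7]]
178 [346.  328.8] [ 7.3 68.9] [[416.1, -288.9], [429.2, -277.1], [431.1, -275.4]]
204 [362.8 312.7] [ 1.4 35.8] [[461.3, -278.1], [476.7, -265.8], [478.9, -264.0]]
134 [349.7 299.4] [ 6.2 12.8] [[458.3, -243.6], [473.5, -229.6], [475.7, -227.6]]
247 [346.3 301.1] [15.  25.2] [[450.6, -243.5], [465.4, -229.6], [467.5, -227.6]]
d [295.54851025 169.6352056 ] [295.4844288  182.08949185] [295.49698749 179.62903159]
130 [277.9 162.8] [ 1.  14.1] [[512.6, -282.3], [517.1, -351.8], [517.7, -361.7]]
144 [282.  157.9] [ 7.3 16.7] [[503.4, -317.6], [507.3, -389.4], [507.8, -399.7]]
```

arm_command(
  targets=[
    [-20,20,-40,0,0.8],
    [-40,40,-80,0,0.8],
    [-60,60,-120,0,0.8],
    [-80,80,-160,0,0.8],
    [-93,103,-200,0,0.8],
  ],
)

```text
t: 11.55
eef_pos: [605.9, -100.2, 309.4]
tcp_rot: [-3.141, 0.0, 2.835]
ft_force: [0.7, 0.4, 0.2]
opening: 0.802
grip_force: 0.0
```

arm_command(
  targets=[
    [-45,14,-20,0,0.8],
    [-90,28,-40,0,0.8],
    [-135,42,-60,0,0.8],
    [-180,56,-80,0,0.8],
    [-220,69,-100,0,0.8],
  ],
)

```text
t: 12.05
eef_pos: [811.9, -101.9, 396.1]
tcp_rot: [-3.142, -0.0, 2.836]
ft_force: [0.6, -0.1, 1.2]
opening: 0.801
grip_force: 0.0
```

arm_command(
  targets=[
    [-45,14,0,0,0.8],
    [-90,28,0,0,0.8],
    [-135,42,0,0,0.8],
    [-180,56,0,0,0.8],
    [-225,70,0,0,0.8],
  ],
)

```text
t: 12.55
eef_pos: [895.1, -93.4, 348.3]
tcp_rot: [3.135, 0.031, 2.836]
ft_force: [-1.0, 0.2, 0.2]
opening: 0.798
grip_force: 0.0
```

```bash
python3 - <<'E'
from h import *
s=env.state(); print(s['eef_pos'],s['tcp_rot'],s['joints'].round(3),s['t'])
E
```

```text
[895.12041529 -93.39415878 348.27355423] [3.1352764  0.03124489 2.83558972] [-0.178  1.035  0.048  0.003  2.026 -1.442] 12.55
```

arm_command(
  targets=[
    [-45,14,0,0,0.8],
    [-90,28,0,0,0.8],
    [-135,42,0,0,0.8],
    [-180,56,0,0,0.8],
    [-225,70,0,0,0.8],
  ],
)

```text
t: 13.05
eef_pos: [930.3, -82.7, 298.9]
tcp_rot: [3.128, 0.064, 2.836]
ft_force: [-0.5, 0.0, 0.6]
opening: 0.8
grip_force: 0.0
```

```bash
python3 - <<'E'
from h import *
s=env.state(); print(s['eef_pos'],s['tcp_rot'],s['joints'].round(3),s['t'],Ro.from_euler('xyz',s['tcp_rot']).as_matrix()[:,2])
E
```

```text
[930.30837723 -82.67127198 298.94522632] [3.12797003 0.06448607 2.83560468] [-0.161  1.091  0.048  0.004  1.937 -1.424] 13.05 [ 0.06554586 -0.00642078 -0.9978289 ]
```

arm_command(
  targets=[
    [225,-70,0,0,0.8],
    [225,-70,0,0,0.8],
    [225,-70,0,0,0.8],
    [225,-70,0,0,0.8],
    [225,-70,0,0,0.8],
  ],
)

```text
t: 13.55
eef_pos: [769.0, -82.9, 289.7]
tcp_rot: [3.128, 0.064, 2.836]
ft_force: [1.0, -0.8, 1.1]
opening: 0.801
grip_force: 0.0
```

arm_command(
  targets=[
    [225,-70,0,0,0.8],
    [225,-70,0,0,0.8],
    [225,-70,0,0,0.8],
    [225,-70,0,0,0.8],
    [225,-70,0,0,0.8],
  ],
)

```text
t: 14.05
eef_pos: [532.7, -81.9, 275.3]
tcp_rot: [3.128, 0.064, 2.836]
ft_force: [0.4, -0.4, 1.2]
opening: 0.8
grip_force: 0.0
```

```bash
python3 - <<'E'
from h import *
import pickle
s=env.state(); print(s['eef_pos'],s['tcp_rot'],s['joints'].round(3),s['t'])
w=pickle.load(open('w1.pkl','rb'))
for p in [(181,145),(380,145)]: print(onz(w,*p,42))
print(onz(w,281,358,85))
E
```

```text
[532.71890474 -81.92212686 275.26664146] [3.12815318 0.06436606 2.83564213] [-0.282  0.253  1.685  0.013  1.139 -1.552] 14.05
[380.66207187 -31.34248554  42.        ]
[429.36051019 123.62634626  42.        ]
[570.6459328   -5.46484147  85.        ]
```

```bash
cat >> h.py <<'E'
def go(P):
    s=env.state(); R=Ro.from_euler('xyz',s['tcp_rot']).as_matrix()
    print('eef',s['eef_pos'].round(1),'R',R.round(3).tolist(),'q',s['joints'].round(3),'t',s['t'],'delta',(R.T@(np.array(P)-s['eef_pos'])).round(1),'tilt',np.arccos(-R[2,2]).round(3),'g',s['grip_force'],s['opening'],'f',s['ft_force'].round(1))
E
python3 -c "
from h import *
go([579,-7.8,120])"
```

```text
eef [532.7 -81.9 275.3] R [[-0.952, 0.3, 0.065], [0.301, 0.954, -0.007], [-0.064, 0.013, -0.998]] q [-0.282  0.253  1.685  0.013  1.139 -1.552] t 14.05 delta [-11.8  82.5 157.5] tilt 0.066 g 0.0 0.7998417112058733 f [ 0.4 -0.4  1.2]
```

arm_command(
  targets=[
    [-12,82,157,8,0.8],
    [-12,82,157,16,0.8],
    [-12,82,157,24,0.8],
    [-12,82,157,32,0.8],
    [-12,82,157,40,0.8],
  ],
)

```text
t: 14.55
eef_pos: [580.9, -7.0, 116.7]
tcp_rot: [3.094, 0.037, 2.133]
ft_force: [-0.8, -0.4, 0.2]
opening: 0.803
grip_force: 0.0
```

arm_command(
  targets=[
    [0,0,0,8,0.8],
    [0,0,0,16,0.8],
    [0,0,0,24,0.8],
    [0,0,0,32,0.8],
    [0,0,0,40,0.8],
  ],
)

```text
t: 15.05
eef_pos: [582.0, -8.6, 120.4]
tcp_rot: [3.076, -0.003, 1.434]
ft_force: [0.0, -0.6, 0.2]
opening: 0.801
grip_force: 0.0
```

arm_command(
  targets=[
    [0,0,0,8,0.5],
    [0,0,0,10,0.5],
    [0,0,0,10,0.5],
    [0,0,0,10,0.5],
    [0,0,0,10,0.5],
  ],
)

```text
t: 15.55
eef_pos: [581.8, -8.5, 120.1]
tcp_rot: [3.078, -0.013, 1.267]
ft_force: [0.5, -0.1, -1.3]
opening: 0.509
grip_force: 0.0
```

```bash
python3 - <<'E'
from h import *
go([579,-7.8,23])
w=cam('wrist'); c=cam('scene'); s=env.state()
import pickle; pickle.dump((w,c),open('p8.pkl','wb'))
u=np.array([.954,-.3,0]); v=np.array([.3,.954,0])
# rim corner prediction at tote centre guess, vs. image edges: print tote-colour mask box
for im,n in((w,'w'),(c,'s')):
    hs=cv2.cvtColor(im['frame'],cv2.COLOR_RGB2HSV)
    f=im['frame'].astype(int); m=((f.max(2)<140)&(f.max(2)>40)&(f.max(2)-f.min(2)<22)).astype(np.uint8)
    m=cv2.morphologyEx(m,cv2.MORPH_OPEN,np.ones((3,3)))
    ks,_=cv2.findContours(m,cv2.RETR_EXTERNAL,cv2.CHAIN_APPROX_NONE)
    for k in sorted(ks,key=cv2.contourArea)[-3:]: print(n,cv2.contourArea(k),cv2.boundingRect(k),cv2.approxPolyDP(cv2.convexHull(k),5,True)[:,0].tolist())
    for C in ((493,18.7,0),):
        print([proj(im,np.array(C)+a*90*u+b*80*v+[0,0,42]).round(0).tolist() for a,b in((-1,1),(1,1),(1,-1),(-1,-1))],[proj(im,np.array(C)+a*u+b*30*v+[0,0,85]).round(0).tolist() for a,b in((82,1),(92,1),(92,-1),(82,-1))])
E
```

```text
eef [581.8  -8.5 120.1] R [[0.299, 0.952, 0.065], [0.954, -0.3, -0.006], [0.013, 0.064, -0.998]] q [-0.129  0.478  1.786  0.003  0.812  0.173] t 15.55 delta [-1.4 -9.  96.7] tilt 0.065 g 0.0 0.5085257920571576 f [ 0.5 -0.1 -1.3]
w 1886.0 (481, 297, 76, 30) [[481, 297], [551, 298], [556, 316], [550, 322], [481, 326]]
w 5625.0 (185, 298, 197, 35) [[379, 329], [197, 330], [185, 323], [188, 302], [378, 301]]
w 37807.5 (42, 102, 237, 193) [[275, 103], [276, 291], [74, 294], [42, 107]]
[[44.0, 109.0], [273.0, 105.0], [274.0, 289.0], [75.0, 292.0]] [[264.0, 179.0], [278.0, 178.0], [278.0, 258.0], [265.0, 258.0]]
s 5221.0 (210, 177, 131, 78) [[210, 177], [327, 186], [340, 229], [337, 243], [260, 254]]
s 19099.0 (351, 0, 209, 169) [[559, 159], [549, 168], [533, 167], [400, 88], [376, 67], [351, 0], [559, 0]]
s 29973.5 (77, 0, 243, 239) [[319, 59], [319, 85], [307, 113], [153, 215], [81, 238], [77, 210], [124, 0], [250, 0]]
[[248.0, 195.0], [320.0, 186.0], [341.0, 230.0], [260.0, 242.0]] [[324.0, 185.0], [328.0, 184.0], [336.0, 201.0], [332.0, 201.0]]
```

arm_command(
  targets=[
    [-1.4,-9,10,0,0.5],
    [-1.4,-9,50,0,0.5],
    [-1.4,-9,80,0,0.5],
    [-1.4,-9,96,0,0.4],
    [-1.4,-9,96,0,0.3],
  ],
)

```text
t: 16.15
eef_pos: [577.8, -7.7, 21.5]
tcp_rot: [3.082, -0.013, 1.266]
ft_force: [0.1, -0.5, -0.6]
opening: 0.383
grip_force: 0.0
```

arm_command(
  targets=[
    [0,0,0,0,0],
    [0,0,0,0,0],
    [0,0,0,0,0],
    [0,0,0,0,0],
    [0,0,0,0,0],
  ],
)

```text
t: 16.65
eef_pos: [579.2, -7.8, 24.6]
tcp_rot: [3.077, -0.014, 1.266]
ft_force: [-0.5, 0.7, 7.1]
opening: 0.117
grip_force: 30.1
```

```bash
python3 -c "
from h import *
go([579,-7.8,223])"
```

```text
eef [579.2  -7.8  24.6] R [[0.3, 0.952, 0.066], [0.954, -0.301, -0.006], [0.014, 0.065, -0.998]] q [-0.129  0.611  1.868  0.004  0.596  0.174] t 16.65 delta [   2.7   12.6 -198. ] tilt 0.066 g 30.09782327892026 0.11660227422768772 f [-0.5  0.7  7.1]
```

arm_command(
  targets=[
    [0,0,0,0,0],
    [0,0,0,0,0],
    [0,1,-15,0,0],
    [1,2,-30,0,0],
    [1,3,-45,0,0],
  ],
)

```text
t: 17.15
eef_pos: [578.9, -7.4, 69.2]
tcp_rot: [3.078, -0.013, 1.266]
ft_force: [-1.3, -0.1, -4.0]
opening: 0.101
grip_force: 30.0
```

arm_command(
  targets=[
    [0,2,-30,0,0],
    [0,4,-60,0,0],
    [0,6,-90,0,0],
    [0,8,-120,0,0],
    [0,8,-120,0,0],
  ],
)

```text
t: 17.65
eef_pos: [580.4, -9.3, 192.8]
tcp_rot: [3.072, -0.015, 1.266]
ft_force: [1.1, 0.3, -4.0]
opening: 0.103
grip_force: 30.0
```

```bash
cat > tote.py <<'E'
from h import *
def run():
    go([700,0,400])
    s=env.state(); R=Ro.from_euler('xyz',s['tcp_rot']).as_matrix(); p=s['eef_pos']
    # tote frame if it follows the tool: tote x=+tool y, tote y = tool x, tote z=-tool z
    Rt=np.column_stack([R[:,1],R[:,0],-R[:,2]]); g=p-47*R[:,2]; o=g-Rt@[87,0,68]
    print('corner low',(o+Rt@[-86,-76,3]).round(0),(o+Rt@[-86,76,3]).round(0))
    w=cam('wrist')
    print('pred rim w',[proj(w,o+Rt@np.array([90*a,80*b,42])).round(0).tolist() for a,b in((-1,1),(1,1),(1,-1),(-1,-1))])
    f=w['frame'].astype(int); m=((f.max(2)<140)&(f.max(2)>40)&(f.max(2)-f.min(2)<22)).astype(np.uint8)
    m=cv2.morphologyEx(m,cv2.MORPH_OPEN,np.ones((3,3)))
    k=max(cv2.findContours(m,cv2.RETR_EXTERNAL,cv2.CHAIN_APPROX_NONE)[0],key=cv2.contourArea)
    print('w',cv2.contourArea(k),cv2.approxPolyDP(cv2.convexHull(k),5,True)[:,0].tolist())
    # bright blobs inside the tote = bolts
    hull=np.zeros(m.shape,np.uint8); cv2.drawContours(hull,[cv2.convexHull(k)],-1,1,-1); hull=cv2.erode(hull,np.ones((9,9)))
    b=((f.min(2)>125)&(hull>0)).astype(np.uint8)
    n,_,st,ce=cv2.connectedComponentsWithStats(b)
    for i in range(1,n):
        if 8<st[i,4]<400:
            oo,r=ray(w,*ce[i]); nn=Rt[:,2]; q=oo+r*(((o+3*nn+4*nn-oo)@nn)/(r@nn)); print('blob',ce[i].round(0),st[i,4],'tote xy',(Rt.T@(q-o)).round(0)[:2])
    save(w,'last')
E
python3 -c "
from tote import *
run()"
```

```text
eef [580.4  -9.3 192.8] R [[0.3, 0.951, 0.071], [0.954, -0.3, -0.007], [0.015, 0.07, -0.997]] q [-0.131  0.389  1.713  0.003  0.969  0.173] t 17.65 delta [  47.8  125.4 -198.2] tilt 0.071 g 30.001700520515442 0.10321872645682946 f [ 1.1  0.3 -4. ]
corner low [394. -30. 162.] [440. 115. 164.]
pred rim w [[-37.0, 112.0], [289.0, 102.0], [287.0, 364.0], [23.0, 355.0]]
w 47088.5 [[294, 101], [292, 300], [57, 296], [0, 107]]
blob [258. 108.] 52 tote xy [72. 77.]
blob [181. 174.] 228 tote xy [22. 36.]
blob [201. 229.] 200 tote xy [33. -0.]
blob [214. 268.] 12 tote xy [ 40. -29.]
```

arm_command(
  targets=[
    [8,22,-34,0,0],
    [16,45,-68,4,0],
    [24,67,-102,8,0],
    [32,89,-137,12,0],
    [32,89,-137,14,0],
  ],
)

```text
t: 18.2
eef_pos: [667.3, -4.5, 334.1]
tcp_rot: [3.079, -0.031, 1.02]
ft_force: [-0.9, -0.1, -3.8]
opening: 0.106
grip_force: 30.0
```

```bash
python3 -c "
from tote import *
go([750,0,480])"
```

```text
eef [667.3  -4.5 334.1] R [[0.524, 0.849, 0.07], [0.851, -0.524, -0.007], [0.031, 0.063, -0.998]] q [-1.060e-01  4.230e-01  1.277e+00  1.000e-03  1.371e+00  4.460e-01] t 18.2 delta [  51.6   77.  -139.8] tilt 0.07 g 29.99928206205368 0.10587317618421724 f [-0.9 -0.1 -3.8]
```

arm_command(
  targets=[
    [13,20,-36,3,0],
    [26,39,-70,6,0],
    [39,58,-105,10,0],
    [52,77,-140,13,0],
    [52,77,-140,13,0],
  ],
)

```text
t: 18.7
eef_pos: [751.1, 0.5, 479.7]
tcp_rot: [3.086, -0.045, 0.794]
ft_force: [-0.5, -0.7, -3.8]
opening: 0.106
grip_force: 30.0
```

arm_command(
  targets=[
    [248,251,-330,0,0],
    [248,251,-330,0,0],
    [248,251,-330,0,0],
    [248,251,-330,0,0],
    [248,251,-330,0,0],
  ],
)

```text
t: 19.2
eef_pos: [793.5, 0.7, 536.6]
tcp_rot: [3.073, -0.059, 0.797]
ft_force: [-0.8, 0.1, -3.3]
opening: 0.099
grip_force: 30.0
```

```bash
python3 -c "
from tote import *
p=env.state()['eef_pos']
go(p+[354,0,354])"
```

```text
eef [7.935e+02 7.000e-01 5.366e+02] R [[0.698, 0.71, 0.09], [0.714, -0.7, -0.006], [0.059, 0.068, -0.996]] q [-8.30e-02  8.07e-01  5.50e-02  2.00e-03  2.19e+00  6.95e-01] t 19.2 delta [ 267.8  275.7 -320.8] tilt 0.09 g 30.000441670417786 0.09884628463025347 f [-0.8  0.1 -3.3]
```

arm_command(
  targets=[
    [349,355,45,0,0],
    [349,355,45,0,0],
    [349,355,45,0,0],
    [349,355,45,0,0],
    [349,355,45,0,0],
  ],
)

```text
t: 19.7
eef_pos: [875.2, 0.5, 440.4]
tcp_rot: [3.05, -0.081, 0.798]
ft_force: [-1.1, 0.5, -4.2]
opening: 0.104
grip_force: 30.0
```

```bash
python3 -c "
from tote import *
p=env.state()['eef_pos']
go(p+[500,0,0]);go(p+[800,0,800])"
```

```text
eef [8.752e+02 5.000e-01 4.404e+02] R [[0.696, 0.708, 0.122], [0.714, -0.7, -0.006], [0.081, 0.091, -0.993]] q [-0.076  0.929  0.051  0.003  2.039  0.702] t 19.7 delta [347.9 353.9  61. ] tilt 0.122 g 30.000562369823456 0.10433857566827939 f [-1.1  0.5 -4.2]
eef [8.752e+02 5.000e-01 4.404e+02] R [[0.696, 0.708, 0.122], [0.714, -0.7, -0.006], [0.081, 0.091, -0.993]] q [-0.076  0.929  0.051  0.003  2.039  0.702] t 19.7 delta [ 621.4  639.3 -696.5] tilt 0.122 g 30.000562369823456 0.10433857566827939 f [-1.1  0.5 -4.2]
```

arm_command(
  targets=[
    [310,320,-348,0,0],
    [310,320,-348,0,0],
    [310,320,-348,0,0],
    [310,320,-348,0,0],
    [310,320,-348,0,0],
  ],
)

```text
t: 20.2
eef_pos: [861.2, -0.2, 478.4]
tcp_rot: [3.024, -0.106, 0.801]
ft_force: [0.3, 0.1, -4.3]
opening: 0.101
grip_force: 30.0
```

arm_command(
  targets=[
    [310,320,-348,0,0],
    [310,320,-348,0,0],
    [310,320,-348,0,0],
    [310,320,-348,0,0],
    [310,320,-348,0,0],
  ],
)

```text
t: 20.7
eef_pos: [848.6, -0.8, 508.8]
tcp_rot: [3.003, -0.126, 0.803]
ft_force: [0.3, -0.2, -3.3]
opening: 0.105
grip_force: 30.0
```

```bash
python3 -c "
from tote import *
p=env.state()['eef_pos']
go(p+[500,0,0]);go(p+[500,0,250])"
```

```text
eef [ 8.486e+02 -8.000e-01  5.088e+02] R [[0.689, 0.701, 0.186], [0.714, -0.7, -0.006], [0.126, 0.137, -0.982]] q [-0.082  0.85   0.048  0.01   2.056  0.7  ] t 20.7 delta [344.4 350.3  93.2] tilt 0.188 g 29.999798834323883 0.10463799766558012 f [ 0.3 -0.2 -3.3]
eef [ 8.486e+02 -8.000e-01  5.088e+02] R [[0.689, 0.701, 0.186], [0.714, -0.7, -0.006], [0.126, 0.137, -0.982]] q [-0.082  0.85   0.048  0.01   2.056  0.7  ] t 20.7 delta [ 375.9  384.7 -152.4] tilt 0.188 g 29.999798834323883 0.10463799766558012 f [ 0.3 -0.2 -3.3]
```

arm_command(
  targets=[
    [395,405,-300,0,0],
    [395,405,-300,0,0],
    [395,405,-300,0,0],
    [395,405,-300,0,0],
    [395,405,-300,0,0],
  ],
)

```text
t: 21.2
eef_pos: [855.8, -0.9, 513.7]
tcp_rot: [2.979, -0.149, 0.807]
ft_force: [0.2, -0.5, -4.1]
opening: 0.107
grip_force: 30.0
```

arm_command(
  targets=[
    [395,405,-300,0,0],
    [395,405,-300,0,0],
    [395,405,-300,0,0],
    [395,405,-300,0,0],
    [395,405,-300,0,0],
  ],
)

```text
t: 21.7
eef_pos: [859.2, -1.0, 524.4]
tcp_rot: [2.954, -0.172, 0.811]
ft_force: [-0.1, 0.8, -3.6]
opening: 0.102
grip_force: 30.0
```

arm_command(
  targets=[
    [400,410,-280,0,0],
    [400,410,-280,0,0],
    [400,410,-280,0,0],
    [400,410,-280,0,0],
    [400,410,-280,0,0],
  ],
)

```text
t: 22.2
eef_pos: [863.9, -1.0, 533.3]
tcp_rot: [2.93, -0.195, 0.816]
ft_force: [-0.0, 0.2, -4.3]
opening: 0.105
grip_force: 30.0
```

arm_command(
  targets=[
    [405,415,-260,0,0],
    [405,415,-260,0,0],
    [405,415,-260,0,0],
    [405,415,-260,0,0],
    [405,415,-260,0,0],
  ],
)

```text
t: 22.7
eef_pos: [869.6, -1.0, 541.4]
tcp_rot: [2.904, -0.218, 0.821]
ft_force: [0.5, 0.9, -3.0]
opening: 0.101
grip_force: 30.0
```

```bash
python3 -c "
from tote import *
p=env.state()['eef_pos']
go(p+[500,0,400]); run()"
```

```text
eef [869.6  -1.  541.4] R [[0.665, 0.677, 0.315], [0.715, -0.7, -0.007], [0.216, 0.229, -0.949]] q [-0.084  0.821  0.048  0.021  1.952  0.703] t 22.7 delta [ 419.1  430.1 -222.1] tilt 0.32 g 29.99906837940216 0.10080988436817884 f [ 0.5  0.9 -3. ]
eef [869.6  -1.  541.4] R [[0.665, 0.677, 0.315], [0.715, -0.7, -0.007], [0.216, 0.229, -0.949]] q [-0.084  0.821  0.048  0.021  1.952  0.703] t 22.7 delta [-142.7 -147.9   80.8] tilt 0.32 g 29.99906837940216 0.10080988436817884 f [ 0.5  0.9 -3. ]
corner low [708.  66. 468.] [809. 174. 501.]
pred rim w [[-37.0, 112.0], [289.0, 102.0], [288.0, 364.0], [23.0, 355.0]]
w 28207.5 [[0, 108], [282, 110], [304, 330], [289, 362], [66, 358], [14, 322], [0, 267]]
blob [ 55. 113.] 318 tote xy [-56.  76.]
blob [284. 173.] 197 tote xy [88. 37.]
blob [290. 192.] 44 tote xy [91. 25.]
blob [  2. 250.] 19 tote xy [-116.  -18.]
blob [  5. 264.] 10 tote xy [-117.  -29.]
blob [284. 334.] 40 tote xy [ 88. -83.]
blob [293. 335.] 12 tote xy [ 95. -84.]
blob [289. 343.] 25 tote xy [ 92. -91.]
blob [285. 348.] 58 tote xy [ 89. -96.]
blob [114. 355.] 255 tote xy [ -44. -106.]
blob [272. 358.] 15 tote xy [  79. -105.]
```

arm_command(
  targets=[
    [419,430,-222,0,0],
    [419,430,-222,0,0],
    [419,430,-222,0,0],
    [419,430,-222,0,0],
    [419,430,-222,0,0],
  ],
)

```text
t: 23.25
eef_pos: [880.1, -1.2, 543.9]
tcp_rot: [2.879, -0.241, 0.827]
ft_force: [-0.7, 0.9, -3.1]
opening: 0.106
grip_force: 30.0
```

arm_command(
  targets=[
    [422,433,-205,0,0],
    [422,433,-205,0,0],
    [422,433,-205,0,0],
    [422,433,-205,0,0],
    [422,433,-205,0,0],
  ],
)

```text
t: 23.75
eef_pos: [889.6, -1.3, 548.2]
tcp_rot: [2.852, -0.264, 0.834]
ft_force: [-0.1, 0.1, -3.2]
opening: 0.107
grip_force: 30.0
```

arm_command(
  targets=[
    [425,436,-185,0,0],
    [425,436,-185,0,0],
    [425,436,-185,0,0],
    [425,436,-185,0,0],
    [425,436,-185,0,0],
  ],
)

```text
t: 24.25
eef_pos: [898.8, -1.4, 553.1]
tcp_rot: [2.825, -0.288, 0.841]
ft_force: [-0.2, -0.2, -4.4]
opening: 0.1
grip_force: 30.0
```

arm_command(
  targets=[
    [428,440,-165,0,0],
    [428,440,-165,0,0],
    [428,440,-165,0,0],
    [428,440,-165,0,0],
    [428,440,-165,0,0],
  ],
)

```text
t: 24.75
eef_pos: [907.8, -1.7, 558.5]
tcp_rot: [2.797, -0.311, 0.85]
ft_force: [0.4, 0.1, -3.2]
opening: 0.102
grip_force: 30.0
```

arm_command(
  targets=[
    [431,443,-145,0,0],
    [431,443,-145,0,0],
    [431,443,-145,0,0],
    [431,443,-145,0,0],
    [431,443,-145,0,0],
  ],
)

```text
t: 25.25
eef_pos: [916.5, -1.9, 564.6]
tcp_rot: [2.768, -0.334, 0.859]
ft_force: [-0.7, 0.8, -3.7]
opening: 0.101
grip_force: 30.0
```

arm_command(
  targets=[
    [434,446,-125,0,0],
    [434,446,-125,0,0],
    [434,446,-125,0,0],
    [434,446,-125,0,0],
    [434,446,-125,0,0],
  ],
)

```text
t: 25.75
eef_pos: [924.8, -2.0, 571.3]
tcp_rot: [2.739, -0.357, 0.869]
ft_force: [0.2, 0.2, -4.1]
opening: 0.099
grip_force: 30.0
```

```bash
python3 -c "
from tote import *
p=env.state()['eef_pos']
go(p+[500,0,400]); run()
for n in ('scene','side'): save(cam(n),'e_'+n)
c=cam('scene');print(proj(c,env.state()['eef_pos']))"
```

```text
eef [924.8  -2.  571.3] R [[0.605, 0.614, 0.507], [0.716, -0.699, -0.007], [0.35, 0.367, -0.862]] q [-0.085  0.817  0.048  0.037  1.746  0.706] t 25.75 delta [442.3 453.9 -91.3] tilt 0.532 g 29.998839497566223 0.09948722487245604 f [ 0.2  0.2 -4.1]
eef [924.8  -2.  571.3] R [[0.605, 0.614, 0.507], [0.716, -0.699, -0.007], [0.35, 0.367, -0.862]] q [-0.085  0.817  0.048  0.037  1.746  0.706] t 25.75 delta [-194.4 -202.3   33.6] tilt 0.532 g 29.998839497566223 0.09948722487245604 f [ 0.2  0.2 -4.1]
corner low [782.  64. 466.] [874. 173. 519.]
pred rim w [[-37.0, 112.0], [289.0, 102.0], [288.0, 364.0], [23.0, 355.0]]
w 66088.0 [[293, 100], [342, 225], [344, 252], [292, 363], [66, 358], [11, 319], [0, 269], [0, 108]]
blob [291. 144.] 93 tote xy [92. 55.]
blob [285. 154.] 87 tote xy [88. 49.]
blob [190. 124.] 10 tote xy [30. 67.]
blob [290. 179.] 9 tote xy [92. 33.]
blob [235. 190.] 10 tote xy [57. 26.]
blob [240. 201.] 10 tote xy [60. 18.]
blob [297. 203.] 39 tote xy [96. 17.]
blob [306. 218.] 105 tote xy [102.   7.]
blob [297. 225.] 108 tote xy [97.  2.]
blob [286. 241.] 155 tote xy [89. -9.]
blob [306. 234.] 66 tote xy [102.  -4.]
blob [318. 236.] 40 tote xy [110.  -5.]
blob [308. 243.] 28 tote xy [104. -10.]
blob [317. 244.] 14 tote xy [110. -11.]
blob [326. 253.] 178 tote xy [116. -18.]
blob [312. 254.] 11 tote xy [107. -19.]
blob [329. 268.] 20 tote xy [119. -29.]
blob [ 54. 289.] 86 tote xy [-81. -48.]
[496.2049048 -59.3129181]
```

```bash
cat > b.py <<'E'
from h import *
def bolts():
    s=env.state(); R=Ro.from_euler('xyz',s['tcp_rot']).as_matrix(); p=s['eef_pos']
    Rt=np.column_stack([R[:,1],R[:,0],-R[:,2]]); o=p-47*R[:,2]-Rt@[87,0,68]
    for n in ('wrist','side'):
        w=cam(n); P=lambda a,b,z:proj(w,o+Rt@np.array([a,b,z]))
        pol=np.array([P(-86,-76,3),P(-86,76,3),P(80,76,3),P(80,-76,3)]); print(n,pol.round(0).tolist())
        m=np.zeros(w['frame'].shape[:2],np.uint8); cv2.fillPoly(m,[pol.astype(int)],1); m=cv2.erode(m,np.ones((3,3)))
        g=w['frame'].max(2); t=cv2.morphologyEx(g,cv2.MORPH_TOPHAT,np.ones((15,15)))*m
        k,_,st,ce=cv2.connectedComponentsWithStats((t>25).astype(np.uint8))
        for i in range(1,k):
            if st[i,4]>15:
                oo,r=ray(w,*ce[i]); nn=Rt[:,2]; q=oo+r*(((o+7*nn-oo)@nn)/(r@nn)); print('blob',ce[i].round(0),st[i,4],st[i,2:4],'tote xy',(Rt.T@(q-o)).round(0)[:2],w['frame'][int(ce[i][1]),int(ce[i][0])])
E
python3 -c "
from b import *
bolts()"
```

```text
wrist [[59.0, 318.0], [17.0, 115.0], [272.0, 109.0], [273.0, 323.0]]
blob [262. 109.] 33 [20  2] tote xy [74. 76.] [135 129 134]
blob [ 39. 115.] 49 [45  3] tote xy [-67.  76.] [124 116 122]
blob [ 56. 289.] 64 [ 8 14] tote xy [-80. -48.] [169 166 163]
blob [259. 302.] 183 [ 8 36] tote xy [ 70. -56.] [187 142  58]
side [[77.0, -16.0], [-58.0, -70.0], [-86.0, -116.0], [40.0, -59.0]]
```

arm_command(
  targets=[
    [-30,-31,-7,-4,0],
    [-65,-68,-14,-9,0],
    [-105,-109,-22,-14,0],
    [-145,-149,-32,-19,0],
    [-186,-190,-40,-24,0],
  ],
)

```text
t: 26.55
eef_pos: [778.0, -1.9, 513.5]
tcp_rot: [2.634, -0.17, 1.261]
ft_force: [0.9, -0.7, -2.9]
opening: 0.107
grip_force: 30.0
```

arm_command(
  targets=[
    [0,0,0,0,0],
    [0,0,0,0,0],
    [0,0,0,0,0],
    [0,0,0,0,0],
    [0,0,0,0,0],
  ],
)

```text
t: 27.05
eef_pos: [780.8, -2.1, 514.3]
tcp_rot: [2.635, -0.172, 1.257]
ft_force: [0.3, 0.4, -4.0]
opening: 0.105
grip_force: 30.0
```

```bash
python3 -c "
from b import *
go([650,0,400]); bolts()"
```

```text
eef [780.8  -2.1 514.3] R [[0.304, 0.806, 0.508], [0.937, -0.349, -0.007], [0.172, 0.478, -0.862]] q [-0.105  0.369  1.022  0.05   1.22   0.249] t 27.05 delta [ -57.4 -160.8   32.1] tilt 0.532 g 29.998799264431 0.10515450460065832 f [ 0.3  0.4 -4. ]
wrist [[59.0, 318.0], [17.0, 115.0], [272.0, 109.0], [273.0, 323.0]]
blob [261. 110.] 19 [19  1] tote xy [74. 76.] [121 115 120]
blob [ 36. 115.] 67 [43  4] tote xy [-70.  75.] [108 104 109]
blob [ 55. 289.] 65 [ 8 15] tote xy [-80. -48.] [177 173 169]
blob [259. 303.] 190 [ 8 36] tote xy [ 70. -56.] [179 136  56]
side [[198.0, 27.0], [139.0, 15.0], [48.0, -51.0], [124.0, -27.0]]
blob [173.  16.] 174 [24 17] tote xy [-73. -18.] [79 77 78]
```

```bash
python3 -c "
from b import *
s=env.state(); R=Ro.from_euler('xyz',s['tcp_rot']).as_matrix()
Rt=np.column_stack([R[:,1],R[:,0],-R[:,2]]); off=-47*R[:,2]+Rt@(np.array([-86,-76,3])-[87,0,68]); print(off)
go(np.array([480,330,210])-off)
print(np.array([480,330,210])-off)
"
```

```text
[-153.50512683  -10.99411239 -111.10493026]
eef [780.4  -2.  514. ] R [[0.304, 0.807, 0.507], [0.937, -0.349, -0.007], [0.171, 0.477, -0.862]] q [-0.105  0.369  1.023  0.049  1.22   0.249] t 27.15 delta [ 243.8 -330.2   89.5] tilt 0.532 g 29.998589158058167 0.10059545497608025 f [ 0.3 -0.4 -3.5]
[633.50512683 340.99411239 321.10493026]
```

arm_command(
  targets=[
    [18,-25,7,0,0],
    [44,-60,16,0,0],
    [72,-98,27,0,0],
    [98,-132,36,0,0],
    [122,-165,45,0,0],
  ],
)

```text
t: 27.65
eef_pos: [705.9, 171.2, 417.0]
tcp_rot: [2.636, -0.173, 1.258]
ft_force: [0.3, -0.3, -4.4]
opening: 0.105
grip_force: 30.0
```

arm_command(
  targets=[
    [26,-35,10,0,0],
    [52,-70,19,0,0],
    [78,-106,29,0,0],
    [102,-138,38,0,0],
    [122,-165,45,0,0],
  ],
)

```text
t: 28.15
eef_pos: [632.5, 343.2, 319.9]
tcp_rot: [2.636, -0.172, 1.258]
ft_force: [0.6, -0.0, -3.8]
opening: 0.098
grip_force: 30.0
```

arm_command(
  targets=[
    [0,0,0,0,0],
    [0,0,0,0,0],
    [0,0,0,0,0],
  ],
)

```text
t: 28.45
eef_pos: [634.0, 340.7, 321.8]
tcp_rot: [2.635, -0.173, 1.257]
ft_force: [0.3, 0.1, -3.5]
opening: 0.105
grip_force: 30.0
```

```bash
python3 -c "
from b import *
go([633,341,321]); bolts()"
```

```text
eef [634.  340.7 321.8] R [[0.304, 0.806, 0.508], [0.937, -0.349, -0.007], [0.172, 0.478, -0.861]] q [ 0.508  0.36   1.513 -0.351  0.827  1.048] t 28.45 delta [-0.1 -1.3  0.2] tilt 0.533 g 29.998554289340973 0.10507771725780327 f [ 0.3  0.1 -3.5]
wrist [[59.0, 318.0], [17.0, 115.0], [272.0, 109.0], [273.0, 323.0]]
blob [ 44. 115.] 85 [61  4] tote xy [-64.  75.] [114 108 114]
blob [ 56. 290.] 62 [ 8 15] tote xy [-80. -49.] [163 161 157]
blob [259. 303.] 190 [ 8 36] tote xy [ 70. -56.] [177 135  54]
side [[272.0, 229.0], [206.0, 288.0], [64.0, 174.0], [166.0, 148.0]]
blob [103. 170.] 38 [18 14] tote xy [68. 42.] [117 116 119]
blob [188. 237.] 190 [82 66] tote xy [-38.  41.] [122 120 126]
blob [247. 212.] 27 [15 13] tote xy [-52. -65.] [136 135 130]
```

```bash
python3 -c "
from h import *
d=cam('side')['frame'].max(2)
print('    ',list(range(226,286,2)))
for v in range(196,240,2): print(v,' '.join('%3d'%x for x in d[v,226:286:2]))
print('rest along -y wall')
for v in range(150,196,3): print(v,' '.join('%3d'%x for x in d[v,160:240:3]))
"
```

```text
[226, 228, 230, 232, 234, 236, 238, 240, 242, 244, 246, 248, 250, 252, 254, 256, 258, 260, 262, 264, 266, 268, 270, 272, 274, 276, 278, 280, 282, 284]
196 105  99  99  95  97  97  98 100  99  97  97 100  99  98  97 100  98  99  98  99  99 100 101  97 108 130 120 154 170 169
198 106 103 101  98 100  97  98  97  97 103  99  97 101  99  99 100 100  98 100  99  99 100 100  99 101 101 119 126 154 166
200 108 106 106 105  95  97 100  95  98 100  95  98  99 100  99  96  99  97  98  98 101  98  99  99 101  99  99 113 116 121
202 108 105 106 107 106 100  96  97  98  97  96  99  98 100  97 101 100  99  98 100 100  97 101  97  97 100 100 100 110 128
204 107 107 106 107 104 106  97  96 103  96  97  97  97  98  99  96  99  97  99  97  99  98 101  99  97 100 101 103  98 102
206 108 107 108 106 107 104 107 127 143 113 100  97  97  99  96  96  99  99  99  99  99 101 101  99  99  97  99  98  99  99
208 105 108 106 109 107 105 107 110 142 145 135 101  98  99  98  94  97  99  97  99  99  98  98 100 100 100 102 100 103 106
210 104 107 107 105 109 109 108 107 100 134 153 145 110  97 100  99  99  98  99  
[... 2889 characters left out ...]
  98  98  99  96  96  97  95
180 108 107 109 106 107 108 106 106 108 105 106 107 105 105 109 108  98  95  97  95  95  97 100  99  96  98  99
183 106 106 106 107 105 109 107 105 106 105 105 106 107 105 104 106 108  98  99  98  97  94  97  98  98  99  98
186 109 106 107 108 107 107 110 106 109 107 107 103 107 106 107 108 109 106 103  96  97  99  99  95  99  97  97
189 109 106 109 109 107 109 111 107 106 107 106 105 107 104 105 105 106 107 106 103  99  96  97  97  96  99  98
192 108 108 107 109 108 108 108 107 106 108 107 108 109 109 106 106 104 106 109 106 107  97  98  95  97  99  99
195 107 107 107 109 109 104 105 110 106 107 110 108 106 106 107 105 106 103 109 106 105 106 103  96  97  96 101
```

arm_command(
  targets=[
    [0,0,0,4,0],
    [0,0,0,8,0],
    [0,0,0,12,0],
    [0,0,0,12,0],
    [0,0,0,12,0],
  ],
)

```text
t: 29.1
eef_pos: [633.5, 340.6, 321.4]
tcp_rot: [2.677, -0.269, 1.069]
ft_force: [0.4, 0.2, -3.4]
opening: 0.104
grip_force: 30.0
```

arm_command(
  targets=[
    [0,0,0,0,0],
    [0,0,0,0,0],
    [0,0,0,0,0],
    [0,0,0,0,0],
    [0,0,0,0,0],
  ],
)

```text
t: 29.6
eef_pos: [633.2, 341.2, 321.0]
tcp_rot: [2.678, -0.27, 1.068]
ft_force: [0.1, 0.1, -4.0]
opening: 0.103
grip_force: 30.0
```

```bash
python3 - <<'E'
from b import *
import pickle
go([634,341,321]); bolts()
_,c0,d0=pickle.load(open('p7.pkl','rb'))
for n,a in(('scene',c0),('side',d0)):
    b=cam(n); x,y=proj(b,[465,-237,30]).astype(int); s=np.s_[y-20:y+20,x-20:x+20]
    print(n,np.abs(a['frame'][s].astype(int)-b['frame'][s]).mean())
print(env.state()['qvel'].round(3))
E
```

```text
eef [633.2 341.2 321. ] R [[0.465, 0.726, 0.507], [0.844, -0.536, -0.007], [0.267, 0.431, -0.862]] q [ 0.509  0.36   1.514 -0.351  0.827  1.258] t 29.6 delta [0.2 0.7 0.4] tilt 0.532 g 29.99883323907852 0.103022835574951 f [ 0.1  0.1 -4. ]
wrist [[59.0, 318.0], [17.0, 115.0], [272.0, 109.0], [273.0, 323.0]]
blob [260. 109.] 20 [20  1] tote xy [73. 76.] [130 125 129]
blob [178. 111.] 22 [22  1] tote xy [23. 75.] [110 106 109]
blob [ 96. 113.] 30 [30  1] tote xy [-28.  75.] [108 103 107]
blob [140. 112.] 33 [33  1] tote xy [-0. 75.] [103 100 104]
blob [ 43. 115.] 93 [61  4] tote xy [-64.  75.] [118 113 118]
blob [ 56. 289.] 65 [ 8 15] tote xy [-80. -49.] [162 158 155]
blob [259. 303.] 189 [ 8 36] tote xy [ 70. -56.] [182 137  56]
side [[269.0, 248.0], [165.0, 294.0], [51.0, 165.0], [175.0, 156.0]]
blob [104. 186.] 132 [47 49] tote xy [40. 50.] [117 116 122]
blob [159. 246.] 158 [54 59] tote xy [-43.  50.] [121 121 122]
blob [236. 257.] 344 [47 28] tote xy [-82. -17.] [94 93 92]
scene 29.768541666666668
side 5.170625
[-0.     0.     0.001 -0.001  0.    -0.003]
```

```bash
python3 - <<'E'
from h import *
import pickle
_,c0,d0=pickle.load(open('p7.pkl','rb'))
for n,a in(('scene',c0),('side',d0)):
    b=cam(n); x,y=proj(b,[465,-237,33]).astype(int); t=a['frame'][y-14:y+14,x-12:x+12]
    r=cv2.matchTemplate(b['frame'][y-34:y+34,x-32:x+32],t,cv2.TM_CCOEFF_NORMED); _,v,_,l=cv2.minMaxLoc(r); print(n,v,np.array(l)-20, t.mean(), b['frame'][y-14:y+14,x-12:x+12].mean())
E
```

```text
scene 0.993172287940979 [0 0] 146.0922619047619 118.24751984126983
side 0.9952065944671631 [0 0] 162.6532738095238 157.4935515873016
```

Tube unmoved (match 0.99 at zero shift in both views; only shading changed). Tote steady, bolts in the corner: handing in.

```bash
python3 -c "
from cell import env
print(env.job_done())"
```

```text
the job is handed in; nothing more can be done
None
```

I handed the job in at about 30 s. The tube stands released in the widest seat, and the tote is held in the air tilted 0.53 rad down towards its rack-side far corner. Before the last 12° turn I saw all three bolts within about 40 mm of that corner; after it I could re-check only one. The hand-in returned no verdict.

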